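# Clamp a sharpening stone in the kitchen's stone vise

## Task

Clamp the sharpening stone for use: take the vise's handwheel by its knob and turn it clockwise through its full turn up to the stop, then pump the trigger against the fixed grip until the sprung jaw has pressed the stone against the stop plate and its springs are squeezed about half way - never solid, that would chip the stone. Move the jaw with the trigger only, disturb nothing else on the worktop, and finish holding: the trigger stays squeezed in the gripper.

Things in the scene. Friction and masses are not known exactly. Their poses are not given: they have to be found in the camera images.
- vise: Stone vise, fixed to the worktop; aluminium base 120 (its x) x 430 (its y) x 20 mm, bed at z = 20. Origin at worktop height near the middle, z up; yaw varies by 0.25 rad either way. Clamp line along its y: at the -y end a grey housing (46 wide, y -208 to -98, top z = 60) with an upright pistol grip and trigger, at the +y end a handwheel, the stone between, its long side along x.
- crank (a joint): Handwheel angle, rad. Steel disc, radius 52, top at z = 62, upright axis at vise x = 0, y = 150. Grows turning clockwise seen from above; starts at 0 to 0.25, firm stop at 6.6. Friction 0.12 N m (3 N at the knob); stays where left. Rack and pinion move the stop plate towards the stone (-y), 25 mm over the whole range.
- crank_knob (a point): Top centre of the handwheel's black upright knob, a freely spinning cylinder 18 to 19 mm in diameter, 41 mm tall (vise z = 64 to 105), 40 mm from the wheel axis. At crank = 0 it stands on the vise's -x side of the axis.
- stop_plate: Steel plate 110 (x) x 10 (y) x 19 mm across the bed that backs the stone. Origin at the middle of its face that meets the stone, at bed height; that face is at vise y = 85 at crank = 0 and y = 60 at crank = 6.6.
- stone: The sharpening stone: loose flat block 150 (its x) x 60 (its y) x 25 mm, grey upper half, reddish lower half, about 0.5 kg, lying loose and sliding easily on the vise bed between jaw and stop plate. Origin in the centre of its underside. Against the wound-in stop plate its origin is at vise y = 30 (0.5 mm more under load).
- trigger (a joint): Trigger angle, rad: 0 at rest, 0.25 at its stop; a spring returns it. At z = 105 a full squeeze is 17.5 mm (towards vise -y), about 8 N with the jaw free, up to 12 N clamping. Each full squeeze and release moves the jaw one 6 mm click (the first 2 to 9 mm); under 3/4 of the travel may give no click. The jaw stays put when the trigger is let go.
- trigger_pad: The black trigger bar: 22 (x) x 12 (y) mm, vise z = 62 to 127, hinged along x at vise y = -145, z = 35 (its origin), leaning 0.125 rad to +y at rest and as much to -y fully squeezed. Squeezing swings its top to -y, towards the fixed grip. At z = 105 trigger and grip together measure 50 mm over their outer faces at rest, 32 mm squeezed.
- trigger_mid (a point): Point on the centre line of the trigger bar, 70 mm from its hinge (vise x = 0, y = -136, z = 104 at rest).
- jaw_slide (a joint): How far the jaw carriage has been ratcheted towards the stone (+y), m; starts between 0 and 0.018. The face that meets the stone is at vise y = -0.034 + jaw_slide - jaw_spring. Held by friction of 11 N; it cannot be wound back with the trigger.
- jaw_block: The jaw carriage's steel crosshead, 100 (x) x 14 (y) x 20 mm, with two coil springs and the sprung face plate before it. Origin in the vise's origin at jaw_slide = 0, moving with it. Not to be touched.
- jaw_spring (a joint): How far the sprung jaw face is pushed in towards the crosshead, m: 0 free, 0.016 solid. 0.6 N per mm plus 0.6 N. With full squeezes it reads about 0.0015, 0.0075 and 0.013 from one click to the next once the stone is met; one more is solid.
- jaw_plate: The sprung steel face plate of the jaw, 100 (x) x 8 (y) x 20 mm; when free there is a visible gap of 18 mm between it and the crosshead, which shrinks as the springs are squeezed. Its origin lies 34 mm in +y from its face that meets the stone, at worktop height.
- ramekin: Bystander, loose (mm): small white ceramic bowl, rim radius 36, height 45. Origin at its underside. Leave it alone.
- pepper_mill: Bystander, loose (mm): dark wooden pepper mill, foot radius 28, height 174, standing. Origin at its underside. Leave it alone.
- flattening_stone: Bystander, loose (mm): small loose grey block 75 x 50 x 22 (not the stone to be clamped). Origin at its underside. Leave it alone.
- honing_steel: Bystander, loose (mm): honing rod with black handle lying on the worktop, 297 long, 34 wide. Origin at its underside. Leave it alone.
- salt_jar: Bystander, loose (mm): glass jar with steel lid, radius 26, height 75. Origin at its underside. Leave it alone.
- steel_cup: Bystander, loose (mm): steel cup, rim radius 34, height 55. Origin at its underside. Leave it alone.
- side_plate: Bystander, loose (mm): white plate, rim radius 85, height 20. Origin at its underside. Leave it alone.
- fixed_grip (a point): Middle of the fixed upright grip behind the trigger (part of the vise), a black post 22 (x) x 16 (y) mm, vise y = -180 to -164, z = 58 to 130; the point is at vise x = 0, y = -172, z = 104.
Mind the look-alikes: they are no part of the job. Of the things like the stone, leave any that is blue, purple or yellow; of the rest the larger one is meant.

How it is judged:
By the outcome, as a careful person would: the job done as asked, in the order asked, and still so for the second after the job is handed in, while the arm keeps its last pose, push and grip.
It also fails if it takes over 67 s, if anything falls off the work surface, if the arm or the gripper's body presses on something with over 40 N, if the wrist force passes 120 N, or if a joint passes its speed limit or range.

## Robot

A 6-joint arm with a two-finger parallel gripper is mounted at the origin on the work surface. World frame = base frame: x ahead of the robot, y to its left, z up, the work surface at z = 0. Lengths are in m, angles in rad, forces in N, time in s.
With the tool pointing down it reaches from about 0.325 to 0.9 m from the base axis. Payload 6.1 kg.
Tool frame: the origin (TCP) lies midway between the tips of the shut fingers; the grasp point (between the pads) lies 19 mm behind it; x points along the fingers, y is the direction in which the jaws open and shut, and the axes are right-handed (so a half turn about x gives the same grasp; the last joint's range is limited). The gripper opens to 85 mm and grips with 20 to 120 N. Pads are 22 mm wide; open, the fingers measure 114 mm over their backs; the gripper's body (76 mm by 85 mm) begins 54 mm behind the grasp point. The pads swing forward as they close: fully open they stand 13 mm farther back than shut.
Start: joints at [1.21, 0.22, 1.526, -0, 1.395, -0.126], TCP at [0.145, 0.608, 0.231] pointing down, gripper open.
Joint ranges: [-2.98, 2.98], [-0.91, 2.08], [0.09, 2.57], [-1.24, 4.39], [0.2, 2.65], [-2.68, 2.68]. Speed limits (rad/s): [2.57, 2.57, 3.01, 3.14, 3.14, 3.14].

## Interface

Orientations are given as [roll, pitch, yaw] about the fixed x, y, z axes, in that order (R = Rz(yaw) Ry(pitch) Rx(roll)).
In Python, from plant import movep, move_l, set_joints, gripper_to, hold, inverse_kinematics, observe, get_image, get_calibration, Unreachable, job_done gives the robot as it stands. Calls block until the motion is done:
- movep(position, orientation): joint-space move of the TCP to a pose.
- move_l(position, feed=0.15, rotation=None, max_force=None): straight line of the TCP; rotation=None keeps the orientation; feed is the mean speed in m/s. With max_force (N) it stops when the force on the tool has changed by that much, and returns True; else False.
- set_joints(angles): joint-space move.
- gripper_to(opening, f_grip=None): finger opening in m; f_grip is the grip in N (None keeps the last); returns when the fingers have stopped.
- hold(seconds).
- inverse_kinematics(position, orientation): joint angles nearest the present ones, or None.
- observe(): the state.
- get_image(name): name is "scene" or "side" or "wrist"; returns (picture, depth): 420x560x3 uint8, red, green, blue; 420x560 float32, m along the optical axis (not along the pixel's ray), 0 where there is no reading.
- get_calibration(name): a dict with "intrinsics" (3x3 intrinsics, pixels), "dist_coeffs" ([k1, k2, p1, p2, k3] as OpenCV has them; the pictures are not rectified), "world_from_camera" (4x4, takes a point from camera to world coordinates). Camera axes: x right, y down, z forward; pixel columns grow to the right and rows downward; lengths in m; the calibration is good to about 2 mm. A picture is of the moment at which its call begins: read the wrist's pose just before it. get_calibration takes no time and is no camera call; for the wrist camera it gives the pose at the moment of the call.
A pose or a line that the arm cannot do raises Unreachable and nothing moves.
- job_done(): hands the job in, once; it reports no verdict.
The state is a dict: "time_s": time; "q": joint angles; "joint_velocities": joint speeds; "joint_torque": joint torques, N m; "eef_pos": TCP position; "tcp_rot": TCP orientation; "ft_force": force on the tool from outside, world axes, zero at the start; "torque": the same for the moment, N m; "opening": finger opening in m.
Only numpy, scipy, OpenCV 4.12 (cv2) and the standard library are available. Lean on these libraries where they do the work, as an engineer would, in place of code of your own. Each camera call takes 0.05 s, during which the arm holds its last target. There are 200 camera calls.

## Working session

There is one attempt and no reset: what is moved stays moved. The work goes in short steps, each a Python script; the robot and the scene stay as the last script left them, time stands still between calls to the robot, and variables do not carry over. Pictures are saved under pics/ and viewed, about 8 in all and at most 12, crops included, and the job is handed in when it is done.

```bash
ls; mkdir -p pics; cat > h.py <<'E'
import numpy as np, cv2
from plant import *
def snap(n,f=None):
    c=get_calibration(n); p,d=get_image(n)
    if f: cv2.imwrite('pics/'+f,p[...,::-1])
    return p,d,c
def world(c,d,u,v):
    z=d[int(v),int(u)]
    n=cv2.undistortPoints(np.array([[[u,v]]],float),c['intrinsics'],np.array(c['dist_coeffs'],float))[0,0]
    return (c['world_from_camera']@np.array([n[0]*z,n[1]*z,z,1]))[:3]
def cloud(c,d):
    H,W=d.shape
    u,v=np.meshgrid(np.arange(W),np.arange(H))
    n=cv2.undistortPoints(np.stack([u,v],-1).reshape(-1,1,2).astype(float),np.array(c['intrinsics'],float),np.array(c['dist_coeffs'],float)).reshape(H,W,2)
    P=np.stack([n[...,0]*d,n[...,1]*d,d,np.ones_like(d)],-1)@np.array(c['world_from_camera']).T
    P=P[...,:3]; P[d<=0]=np.nan
    return P
E
python3 - <<'E'
from h import *
a=[snap('scene','s1.png'),snap('side','d1.png')]
for p,d,c in a: print(np.round(c['world_from_camera'],3), np.round(c['intrinsics'],1),(d>0).mean())
np.savez('s1.npz',ps=a[0][0],ds=a[0][1],pd=a[1][0],dd=a[1][1])
E
```

```text
pics
[[-0.513  0.63  -0.583  1.079]
 [ 0.858  0.372 -0.354  0.333]
 [-0.006 -0.681 -0.732  0.833]
 [ 0.     0.     0.     1.   ]] [[399.1   0.  277.7]
 [  0.  399.1 213.4]
 [  0.    0.    1. ]] 0.9957908163265307
[[ 0.929 -0.228  0.291  0.029]
 [-0.369 -0.524  0.768 -1.312]
 [-0.023 -0.821 -0.571  1.045]
 [ 0.     0.     0.     1.   ]] [[503.3   0.  282. ]
 [  0.  503.3 209.6]
 [  0.    0.    1. ]] 0.9960884353741497
```

View pics/s1.png

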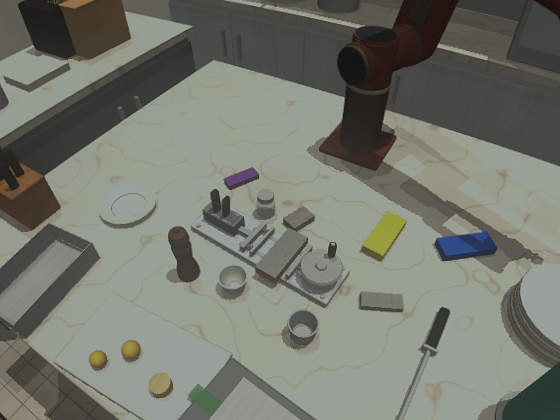

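View pics/d1.png

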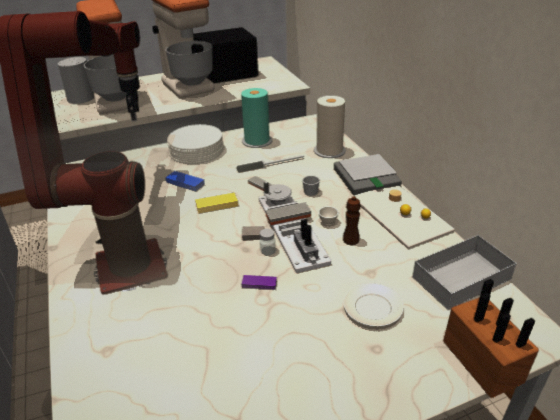

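Scene: the vise runs from (215,215) to (325,285). The handwheel is at (321,268), its knob at (332,248), and grip and trigger at (213,197) and (225,200). Candidates for the stone:
- On the vise bed at (282,255): grey over reddish. It is the larger of the uncoloured blocks and lies between jaw and plate, so it fits.
- Loose grey blocks at (299,217) and (382,301): smaller.
- Yellow (384,233), blue (466,246) and purple (241,178): excluded by colour.

```bash
python3 - <<'E'
from h import *
z=np.load('s1.npz')
for n,p,d in (('scene',z['ps'],z['ds']),('side',z['pd'],z['dd'])):
    P=cloud(get_calibration(n),d.astype(float)); Z=P[...,2]
    u0,v0,u1,v1=(185,180,355,305) if n=='scene' else (255,175,335,275)
    W=np.zeros_like(Z,bool); W[v0:v1,u0:u1]=1
    for nm,lo,hi in (('knobtop/grips',.095,.14),('wheel',.058,.066),('bed',.015,.024),('stone',.040,.049)):
        m=(W&(Z>lo)&(Z<hi)).astype(np.uint8)
        k,L,st,ce=cv2.connectedComponentsWithStats(m)
        for i in range(1,k):
            if st[i,4]>12:
                Q=P[L==i]; r=cv2.minAreaRect((Q[:,:2]*1000).astype(np.float32))
                print(n,nm,st[i,4],ce[i].round(),np.nanmean(Q,0).round(4),'zmax',np.nanmax(Q[:,2]).round(3),'rect',np.round(r[0],1),np.round(r[1],1),round(r[2],1))
p=cv2.resize(z['ps'][170:310,180:370],None,fx=4,fy=4,interpolation=cv2.INTER_CUBIC)
cv2.imwrite('pics/crop1.png',p[...,::-1])
E
```

```text
scene knobtop/grips 115 [214. 196.] [ 0.5389 -0.1841  0.1168] zmax 0.132 rect [ 535.7 -186.4] [16.9 23.4] 85.2
scene knobtop/grips 89 [225. 202.] [ 0.5407 -0.1478  0.1155] zmax 0.131 rect [ 538.8 -150.3] [22.6 13.5] 1.2
scene knobtop/grips 96 [188. 247.] [ 0.7036 -0.1367  0.1151] zmax 0.14 rect [ 700.9 -138.1] [34.2  9.2] 18.0
scene knobtop/grips 52 [333. 246.] [0.5205 0.1428 0.1032] zmax 0.108 rect [519.9 142.7] [15.  16.9] 28.2
scene wheel 23 [265. 202.] [ 0.4469 -0.0896  0.063 ] zmax 0.066 rect [444.8 -89.3] [12.9 41.1] 36.5
scene wheel 357 [223. 215.] [ 0.5419 -0.1612  0.0603] zmax 0.066 rect [ 537.6 -168.6] [111.8  46.4] 86.9
scene wheel 1090 [321. 268.] [0.562  0.1359 0.0613] zmax 0.066 rect [559.4 135. ] [ 97.8 100.4] 0.8
scene wheel 21 [189. 263.] [ 0.7098 -0.1398  0.0614] zmax 0.066 rect [ 707.9 -139.4] [ 6.1 25.2] 79.4
scene bed 72 [233. 182.] [ 0.3867 -0.2451  0.0177] zmax 0.02 rect [ 387.9 -239.1] [27.6 58.5] 29.3
scene bed 212 [248. 220.] [ 0.4963 -0.1175  0.0204] zmax 0.024 rect [ 499.8 -136.8] [107.5  42.5] 86.3
scene bed 352 [298. 218.] [ 0.4171 -0.0019  0.0214] zmax 
[... 3014 characters left out ...]
  9.7] 38.7
side stone 22 [308. 178.] [0.7071 0.192  0.0434] zmax 0.049 rect [705.5 191.1] [14.8 33.2] 86.0
side stone 28 [310. 185.] [0.6947 0.1413 0.0453] zmax 0.049 rect [695. 142.] [22.9 57. ] 59.9
side stone 417 [289. 211.] [0.5582 0.0206 0.0436] zmax 0.049 rect [558.4  26.4] [ 81.  151.6] 85.7
side stone 22 [328. 217.] [ 0.6657 -0.0677  0.0428] zmax 0.048 rect [666.5 -68.5] [13.4 40.9] 65.1
side stone 22 [289. 229.] [ 0.5195 -0.073   0.0417] zmax 0.045 rect [518.8 -72.5] [13.4 37.7] 83.3
side stone 48 [267. 243.] [ 0.427  -0.1181  0.0441] zmax 0.049 rect [ 429.7 -115.1] [35.2 48.6] 70.9
side stone 18 [301. 249.] [ 0.5145 -0.1894  0.044 ] zmax 0.049 rect [ 514.5 -192.5] [67.3  3.5] 84.2
```

View pics/crop1.png

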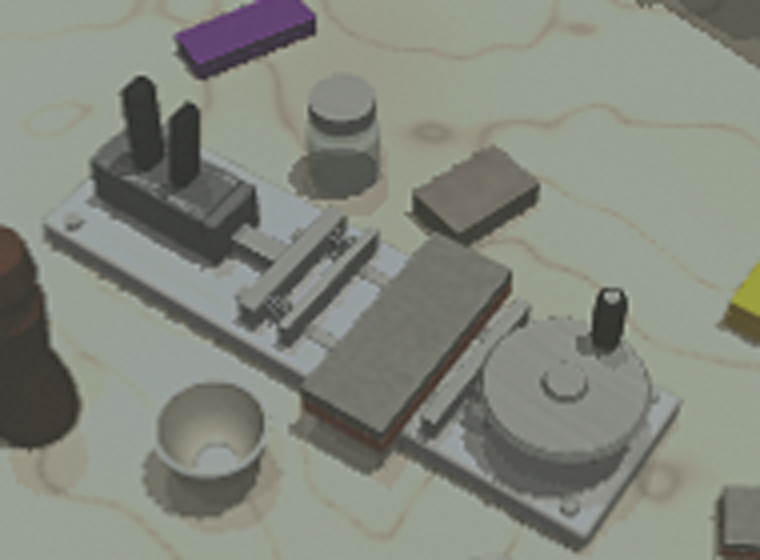

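The enlarged crop confirms the stone: the grey and reddish block on the bed, about 151 x 61 mm measured. The vise origin comes out near (0.5485, -0.015) with yaw about -0.065. Next I move above the wheel for a closer wrist view.

```bash
cat >> h.py <<'E'
from math import pi,sin,cos
E
python3 - <<'E'
from h import *
o=observe(); print(np.round(o['tcp_rot'],3),np.round(o['ft_force'],2))
z=np.load('s1.npz'); P=cloud(get_calibration('scene'),z['ds'].astype(float))
m=np.linalg.norm(P[...,:2]-[.5584,.1345],axis=-1)<.018
print('hub z',np.nanpercentile(P[m][:,2],[5,50,90,98]).round(4))
for yw in (-.065,-.065+pi): print(inverse_kinematics([.555,.09,.33],[0,pi/2,yw]))
movep([.555,.08,.33],[0,pi/2,-.065])
p,d,c=snap('wrist','w1.png'); o=observe(); print(o['time_s'],np.round(c['world_from_camera'],3))
np.savez('w1.npz',p=p,d=d,T=c['world_from_camera'])
E
```

```text
[-1.687  1.569 -1.922] [ 0.79 -0.03 -0.62]
hub z [0.0591 0.0639 0.0672 0.0678]
[ 2.05078787e-02  2.34879910e-02  1.55879284e+00 -4.44089210e-16
  1.55931182e+00 -1.48528845e+00]
[0.02050788 0.02348799 1.55879284 0.         1.55931182 1.65630421]
2.55 [[ 0.066  0.963  0.262  0.488]
 [ 0.998 -0.064 -0.016  0.086]
 [ 0.001  0.263 -0.965  0.472]
 [ 0.     0.     0.     1.   ]]
```

View pics/w1.png

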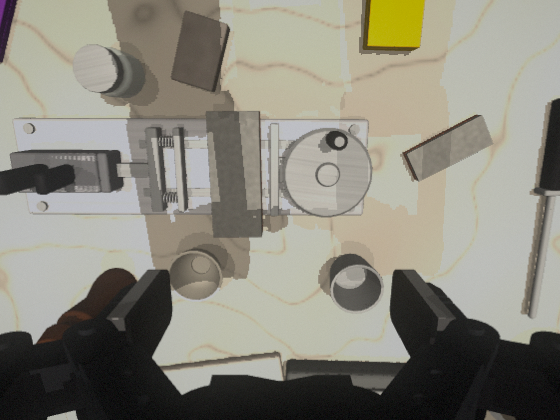

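The wrist view shows the wheel centre at about (328,173), the knob at (338,140), the stone at (235,173), crosshead and jaw plate at (155,168) and (180,168), the stop plate at (275,168) and the trigger at (60,177). The image rows run along the vise line, which confirms the yaw of about -0.065. I'll measure this view and then grip the knob.

```bash
python3 - <<'E'
from h import *
z=np.load('w1.npz'); c=get_calibration('wrist'); c['world_from_camera']=z['T']
P=cloud(c,z['d'].astype(float)); Z=P[...,2]
W=np.zeros_like(Z,bool); W[100:225,5:385]=1
def comps(lo,hi,mn):
    m=(W&(Z>lo)&(Z<hi)).astype(np.uint8); k,L,st,ce=cv2.connectedComponentsWithStats(m)
    for i in range(1,k):
        if st[i,4]>mn:
            Q=(P[L==i][:,:2]*1000).astype(np.float32); r=cv2.minAreaRect(Q)
            print((lo,hi),st[i,4],ce[i].round(),'rect',np.round(r[0],1),np.round(r[1],1),round(r[2],2),'enc',np.round(cv2.minEnclosingCircle(Q)[0],1),round(cv2.minEnclosingCircle(Q)[1],1))
comps(.098,.112,20); comps(.056,.069,300); comps(.034,.052,60); comps(.013,.028,800)
m=(W&(Z>.006)).astype(np.uint8)
Q=P[(W&(Z>.013)&(Z<.028))]; 
print(np.round(cv2.boxPoints(cv2.minAreaRect((Q[:,:2]*1000).astype(np.float32))),1), cv2.minAreaRect((Q[:,:2]*1000).astype(np.float32)))
E
```

```text
(0.098, 0.112) 262 [338. 141.] rect [518.2 141.2] [17.2 17.1] 68.43 enc [518.3 141.3] 8.9
(0.098, 0.112) 219 [ 21. 178.] rect [ 534.  -181.3] [22.7  9.8] 11.76 enc [ 534.9 -185.4] 11.4
(0.098, 0.112) 152 [ 55. 178.] rect [ 536.4 -145.7] [22.   7.2] 12.58 enc [ 537.2 -149.3] 11.0
(0.056, 0.069) 5981 [326. 174.] rect [557.4 134.2] [101.9 101.1] 86.19 enc [557.6 134.1] 51.4
(0.056, 0.069) 2437 [ 71. 169.] rect [ 536.  -167.6] [110.   45.5] 85.63 enc [ 535.4 -167.3] 58.2
(0.034, 0.052) 5871 [234. 167.] rect [548.1  27.6] [ 60.3 133.2] 86.77 enc [548.4  28.1] 72.5
(0.034, 0.052) 824 [274. 169.] rect [553.3  74.1] [  9.8 108.3] 85.86 enc [553.3  74.2] 54.3
(0.034, 0.052) 2610 [154. 169.] rect [542.7 -78.4] [88.  98.6] 86.16 enc [543.3 -67.9] 59.1
(0.034, 0.052) 99 [ 65. 151.] rect [ 513.2 -168.7] [98.8  1.3] 85.2 enc [ 513.3 -168.7] 49.4
(0.013, 0.028) 10657 [117. 162.] rect [ 539.7 -123.9] [235.6 120.3] 86.14 enc [ 540.  -123.4] 130.5
(0.013, 0.028) 2497 [299. 142.] rect [556.2 122.2] [130.5 118.3] 86.24 enc [555.4 120.9] 86.5
[[ 462.9 -236.6]
 [ 601.5 -246.3]
 [ 631.4  182.2]
 [ 492.8  191.8]] ((547.1473999023438, -27.243255615234375), (429.4946594238281, 138.91770935058594), 86.01341247558594)
```

Cross-checks agree: knob radius 39.9 mm (given 40), knob height right, wheel-to-housing distance 302.6 mm (given 303). Yaw is -0.069, wheel centre (557.5, 134.2) mm and crank about 0.11. Now I grip the knob and do the first quarter turn, watching the forces.

```bash
cat >> h.py <<'E'
YAW=-.069; C=np.array([.5575,.1342]); O=np.array([.547,-.0152]); R=[0,pi/2,YAW]; ZK=.077
ex=np.array([cos(YAW),sin(YAW)]); ey=np.array([-sin(YAW),cos(YAW)])
def V(x,y): return O+x*ex+y*ey
def knob(cr,c=C,r=.040): a=pi-cr+YAW; return np.r_[c+r*np.array([cos(a),sin(a)]),ZK]
def st(F0=0):
    o=observe(); d=o['eef_pos'][:2]-C; cr=(pi+YAW-np.arctan2(d[1],d[0]))%(2*pi)
    f=np.array(o['ft_force'])-F0; n=d/np.linalg.norm(d); t=np.array([n[1],-n[0]])
    return o,cr,np.linalg.norm(d),f,f[:2]@n,f[:2]@t
E
python3 - <<'E'
from h import *
gripper_to(.045,20)
k=np.array([.5182,.1413,.16])
movep(k,R); move_l([*k[:2],ZK],feed=.1,max_force=15)
o=observe(); F0=np.array(o['ft_force']); print(o['time_s'],o['eef_pos'],F0.round(2))
gripper_to(.0,20); o,cr,r,f,fr,ft=st(F0); print('grip',o['opening'],o['eef_pos'],f.round(2),cr,r)
np.save('F0.npy',F0)
for x in np.arange(.11,1.6,.2)+.2:
    s=move_l(knob(x),feed=.06,max_force=30); o,cr,r,f,fr,ft=st(F0)
    print(round(x,2),s,round(cr,3),round(r*1000,2),f.round(1),'rad',round(fr,1),'tan',round(ft,1),round(o['opening'],4),round(o['time_s'],2))
    if s: break
E
```

```text
4.775 [0.51889707 0.14135859 0.07775657] [0.6  0.76 0.82]
grip 0.01740161521694399 [0.51882597 0.14132994 0.07789638] [-1.78 -0.62  3.47] 0.11331283905828737 0.039325771661047386
0.31 False 0.326 39.21 [-0.  -0.3  4.6] rad -0.1 tan -0.3 0.0173 5.41
0.51 False 0.532 39.14 [ 1.2 -0.4  4.6] rad -1.2 tan 0.4 0.0169 5.69
0.71 False 0.734 39.1 [ 2.4 -1.1  5.2] rad -2.5 tan 0.9 0.0172 5.97
0.91 False 0.935 39.14 [ 2.  -1.4  5. ] rad -2.3 tan 1.0 0.0169 6.26
1.11 False 1.135 39.19 [ 1.2 -3.4  6. ] rad -3.6 tan -0.1 0.0172 6.54
1.31 False 1.334 39.27 [ 0.4 -3.7  6.4] rad -3.7 tan -0.2 0.017 6.83
1.51 False 1.533 39.37 [ 0.5 -3.8  6.6] rad -3.8 tan 0.6 0.0172 7.11
1.71 False 1.73 39.5 [-1.  -4.3  7.7] rad -4.5 tan 0.0 0.0171 7.39
```

```bash
python3 - <<'E'
from h import *
F0=np.load('F0.npy')
xs=list(np.arange(1.91,6.4,.2))+list(np.arange(6.4,6.95,.05))
for x in xs:
    s=move_l(knob(x),feed=.06 if x<6.3 else .03,max_force=35); o,cr,r,f,fr,ft=st(F0)
    print(round(x,2),s,round(cr,3),round(r*1000,2),f.round(1),'rad',round(fr,1),'tan',round(ft,1),round(o['opening'],4),round(o['time_s'],2))
    if s or abs(fr)>30 or (x>6.3 and ft<-15): break
E
```

```text
1.91 False 1.928 39.6 [-0.6 -4.2  6.9] rad -4.0 tan 1.2 0.0168 7.67
2.11 False 2.125 39.81 [-1.8 -3.2  7.8] rad -3.7 tan 0.4 0.017 7.96
2.31 False 2.321 39.96 [-1.2 -2.3  7.4] rad -2.5 tan 0.9 0.0168 8.24
2.51 False 2.517 40.13 [-1.  -2.5  7.3] rad -2.1 tan 1.6 0.0176 8.53
2.71 False 2.713 40.3 [-1.8 -0.4  7.8] rad -1.9 tan -0.2 0.0169 8.81
2.91 False 2.91 40.43 [-0.7 -1.1  6.7] rad -0.9 tan 1.0 0.0174 9.09
3.11 False 3.108 40.62 [-0.2 -1.1  6.4] rad -0.2 tan 1.1 0.0175 9.38
3.31 False 3.305 40.71 [ 0.  -1.9  5.6] rad 0.5 tan 1.8 0.0171 9.66
3.51 False 3.505 40.8 [ 1.  -1.6  5.2] rad 1.6 tan 1.0 0.0168 9.94
3.71 False 3.705 40.86 [ 1.5 -1.6  6.5] rad 2.2 tan 0.4 0.0173 10.22
3.91 False 3.905 40.86 [ 1.  -2.5  6.7] rad 2.5 tan 0.9 0.0176 10.51
4.11 False 4.106 40.87 [ 1.1 -2.8  6.2] rad 3.0 tan 0.4 0.0175 10.79
4.31 False 4.306 40.81 [-0.4 -3.   7.4] rad 2.7 tan 1.4 0.0173 11.07
4.51 False 4.506 40.76 [-0.9 -2.7  7.9] rad 2.6 tan 1.3 0.0173 11.36
4.71 False 4.707 40.66 [-0.6 -4.   8.6] rad 4.0 tan 0.4 0.0177 11.64
4.91 False 4.909 40.51 [-1.6 -3.2  9.9] rad 3.5 tan 0.7 0.017 11.93
5.1
[... 277 characters left out ...]
 False 5.915 39.71 [-1.  -0.6  8. ] rad 1.1 tan -0.3 0.0173 13.34
6.11 False 6.116 39.56 [1.1 0.6 7.7] rad -1.1 tan 0.5 0.0172 13.62
6.31 False 0.026 39.42 [ 0.5 -1.5  7.5] rad -0.6 tan -1.5 0.0172 14.04
6.4 False 0.114 39.39 [ 0.5 -2.2  7.5] rad -0.9 tan -2.1 0.0172 14.31
6.45 False 0.161 39.36 [ 0.5 -2.9  7.5] rad -1.2 tan -2.7 0.0174 14.56
6.5 False 0.21 39.36 [ 0.2 -3.3  7.2] rad -1.1 tan -3.1 0.0173 14.81
6.55 False 0.26 39.29 [ 0.9 -3.2  7.6] rad -1.9 tan -2.7 0.017 15.06
6.6 False 0.305 39.31 [-0.4 -4.2  7.1] rad -1.2 tan -4.0 0.0171 15.31
6.65 False 0.311 39.31 [ -3.  -10.7  11.8] rad -1.2 tan -11.1 0.0173 15.56
6.7 False 0.316 39.31 [ -7.2 -16.9  15. ] rad 0.3 tan -18.4 0.0171 15.81
```

The stop was met at crank about 6.6, with the tangential force rising to 18 N against further turning. I'll release, check that the wheel stayed, and go to the trigger.

```bash
cat >> h.py <<'E'
def prof(n,f=None):
    p,d,c=snap(n,f); P=cloud(c,d.astype(float)); Q=P.reshape(-1,3); Q=Q[~np.isnan(Q[:,0])]
    x=(Q[:,:2]-O)@ex; y=(Q[:,:2]-O)@ey; m=(abs(x)<48)&(abs(x)<.048)&(abs(x)>.012)&(Q[:,2]>.0365)&(Q[:,2]<.05)&(y>-.085)&(y<.09)
    h,_=np.histogram(y[m]*1000,np.arange(-85,90.1,1)); on=h>=max(3,.25*np.percentile(h,90))
    e=np.flatnonzero(np.diff(np.r_[0,on,0])); 
    return [(int(a-85),int(b-85)) for a,b in zip(e[::2],e[1::2])]
E
python3 - <<'E'
from h import *
gripper_to(.05,20); o=observe(); e=o['eef_pos']; move_l([*e[:2],.2],feed=.15)
gripper_to(.085,20)
movep([*V(0,-.060),.30],R)
print('wrist',prof('wrist','w2.png'),'scene',prof('scene'))
movep([*V(0,-.164),.20],R)
print(observe()['time_s'])
E
```

```text
wrist [(-60, -46), (-28, -20), (-1, 60), (61, 70)] scene [(-60, -45), (-39, -38), (-35, -34), (-29, -19), (-1, 70)]
19.35
```

View pics/w2.png

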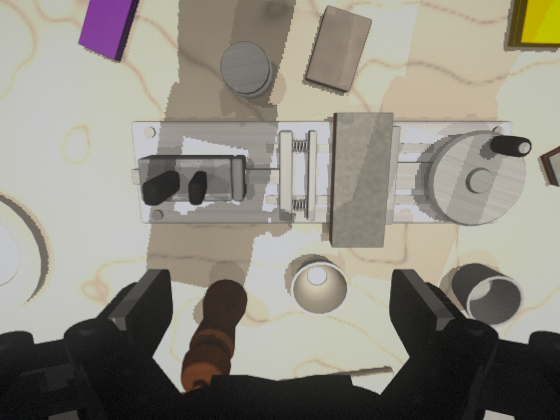

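The wheel is wound in (knob at (510,147), stop plate's face at y = 60) and the stone touches the plate, spanning -1 to 60. Jaw: crosshead -60 to -46, plate -28 to -20, so slide is about 14 mm, the spring is free and 20 mm is left to the stone. Descending and making the first squeeze.

```bash
python3 - <<'E'
from h import *
print(move_l([*V(0,-.164),.088],feed=.1,max_force=12)); o=observe(); F0=np.array(o['ft_force']); np.save('F1.npy',F0)
print(o['eef_pos'],F0.round(1),prof('wrist','w3.png'))
gripper_to(.029,20); o=observe(); print('sq',o['opening'],o['eef_pos'],(np.array(o['ft_force'])-F0).round(1),o['time_s'])
print(prof('wrist','w4.png'),prof('scene'))
E
```

```text
False
[ 0.53633466 -0.17910763  0.08885713] [-0.6 -0.9  0.2] [(-61, -46), (-42, -41), (-38, -37), (-35, -34), (-31, -30), (-29, -20)]
sq 0.03330115972934925 [ 0.53611014 -0.17907624  0.08912296] [-0.7  0.6  6.1] 21.2083
[(-57, -42), (-38, -37), (-35, -34), (-31, -30), (-25, -16)] [(-56, -40), (-35, -34), (-28, -27), (-25, -15), (-1, 70)]
```

View pics/w4.png

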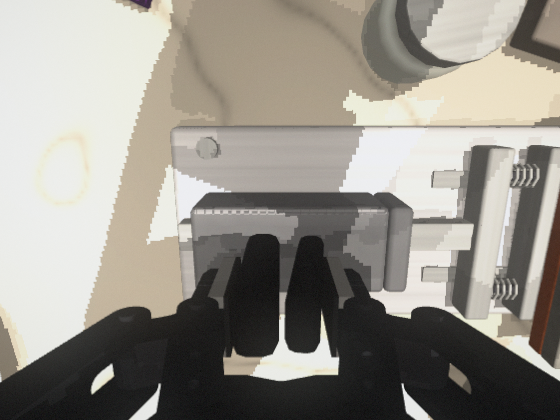

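The gripper straddles grip (260,295) and trigger (310,295). The first click moved the jaw 4 mm, so its face is at about -16. Expected from here: -10, -4, then spring 1.5, then 7.5 mm. I'll pump on, checking each squeeze.

```bash
python3 - <<'E'
from h import *
F0=np.load('F1.npy')
for i in range(3):
    gripper_to(.080,20); gripper_to(.029,25 if i else 20); o=observe()
    w=prof('wrist'); s=prof('scene')
    print(i+2,round(o['opening'],4),(np.array(o['ft_force'])-F0).round(1),round(o['time_s'],2),w,s)
E
```

```text
2 0.0331 [-1.   0.8  6.1] 22.33 [(-51, -36), (-33, -31), (-29, -28), (-26, -24), (-22, -11), (-1, 0)] [(-50, -35), (-25, -24), (-19, -9), (-1, 70)]
3 0.0329 [-1.7 -0.   7. ] 23.45 [(-45, -30), (-27, -25), (-23, -21), (-20, -18), (-16, -15), (-13, -5), (-1, 0)] [(-43, -28), (-26, -25), (-21, -20), (-12, -3), (-1, 70)]
4 0.0327 [-2.  -0.5  6.5] 24.57 [(-39, -24), (-21, -19), (-18, -15), (-14, -12), (-10, -2)] [(-37, -22), (-16, -15), (-8, -2), (-1, 70)]
```

The crosshead has gone 6 mm per click to -24 and the stone is met, with the gap starting to shrink. One more squeeze should give about 7.5 mm, and then I hold.

```bash
python3 - <<'E'
from h import *
F0=np.load('F1.npy')
gripper_to(.080,25); gripper_to(.029,25); hold(.3); o=observe()
print(round(o['opening'],4),(np.array(o['ft_force'])-F0).round(1),round(o['time_s'],2),prof('wrist'),prof('scene'))
a=snap('wrist')[0][110:340,380:]; b=snap('scene')[0][170:310,180:370]
a=cv2.resize(a,None,fx=2,fy=2,interpolation=cv2.INTER_CUBIC); b=cv2.resize(b,(400,295),interpolation=cv2.INTER_CUBIC)
im=np.zeros((460,780,3),np.uint8); im[:460,:360]=a; im[:295,370:770]=b
cv2.imwrite('pics/f1.png',im[...,::-1])
E
```

```text
0.0331 [-1.2  0.5  7.9] 25.98 [(-34, -19), (-16, -14), (-12, -2)] [(-32, -31), (-30, -17), (-9, -2), (-1, 71)]
```

View pics/f1.png

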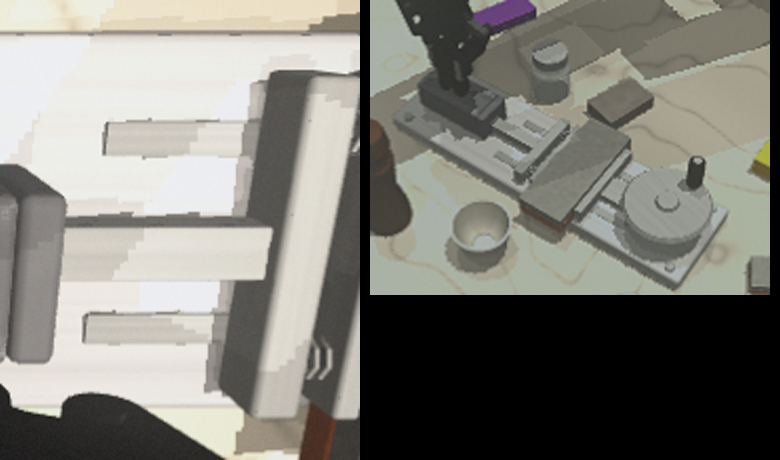

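The gap has shrunk to about 8 to 9 mm raw. The scene view reads about 2 mm low even when the springs are free, so about 10 mm true. That puts the springs at about 7.5 to 8 of 16 mm, half way. The trigger is held squeezed and the wheel is still at its stop, so I'm handing in.

```bash
python3 - <<'E'
from h import *
job_done(); o=observe(); print(o['time_s'],o['opening'])
E
```

```text
the job is handed in; nothing more can be done
the job is handed in; nothing more can be done
```

The stone is clamped and the job is handed in at about 26 s, with the trigger still squeezed in the gripper at 25 N.

- **Handwheel:** I turned it by the knob through its full turn to the firm stop at crank about 6.6. The tangential force rose to 18 N there, and afterwards the stop plate's face measured at y = 60.
- **Trigger:** I made five full squeezes and left the last one held. The first click moved the jaw about 4 mm. The next three moved it 6 mm each and the last about 5 to 5.5 mm, as expected once the springs were compressing.
- **Springs:** They are squeezed about half way, roughly 7.5 to 9 mm of 16 mm. The two cameras agreed only to about 1 to 2 mm: the raw gap was 8 to 9 mm, and the scene camera already read about 2 mm low with the springs free. A solid spring would leave a gap of about 2 mm, so it is clearly not solid.
- **Forces:** The readings at the end of each squeeze stayed under 10 N. The highest reading I took was about 24 N in total, at the handwheel stop.
- **Other things on the worktop:** Those in the last picture looked undisturbed. I did not measure them individually.

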